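# Gauge and sort second-hand sleeves on the market stall

### The arm

A 6-joint arm with a two-finger parallel gripper is mounted at the origin on the work surface. World frame = base frame: x ahead of the robot, y to its left, z up, the work surface at z = 0. Lengths are in m, angles in rad, forces in N, time in s.
With the tool pointing down it reaches from about 0.35 to 0.975 m from the base axis. Payload 17.4 kg.
Tool frame: the origin (TCP) lies at the very end of the fingers, on their centre line; the grasp point (between the pads) lies 19 mm behind it (grip_point_offset is the z of the grasp point in the tool frame, in m); z points along the fingers, y is the line along which they close (so a half turn about z gives the same grasp; the last joint's range is limited). The gripper opens to 85 mm and grips with 20 to 120 N. Pads are 22 mm wide; open, the fingers measure 114 mm over their backs; the gripper's body (76 mm by 85 mm) begins 54 mm behind the grasp point. The pads swing forward as they close: fully open they stand 13 mm farther back than shut.
Start: joints at [-1.313, 0.116, 1.442, -0, 1.584, -0.038], TCP at [0.197, -0.646, 0.231] pointing down, gripper open.
Joint ranges: [-2.83, 2.83], [-0.83, 2.19], [0.07, 2.5], [-1.14, 4.28], [0.01, 3], [-2.97, 2.97]. Speed limits (rad/s): [1.89, 1.89, 2.22, 3.14, 3.14, 3.14].

### API

Orientations are given as a unit quaternion [x, y, z, w].
In Python, from bench import * gives the robot as it stands.
- The arm moves only by the tool jog_arm, never from a script. Its argument "increments" is text: rows parted by semicolons, each of 7 numbers parted by spaces: the opening, from 0 (shut) to 1 (fully open), then the shift along the world's x, y, z in m, then the turn, a rotation vector about the world's x, y, z in degrees. In form: jaw dx dy dz rx ry rz; .... A call has 1 to 20 rows; each row is the pose to reach, as a shift and turn from the pose commanded when the call began; what a row does not reach only later rows make up. A row lasts 1/8 s, in which the tool goes at most 62.5 mm and 10.7 degrees, less where a joint would pass 70% of its speed; a pose out of reach is approached as far as the arm can. A call with a gripper value outside its range is refused whole. The fingers move at their own pace and stop on an object; the grip force is fixed at half the most. Time passes only in rows, so rows that repeat a pose let the fingers close. It gives the time, the measured TCP pose, the force, the opening and the grip force at its end, in the units of the state.
- state(): the state, without advancing time (a new reading comes with each control period).
- grab_frame(name): name is "scene" or "side" or "wrist"; returns the picture (384x512x3 uint8, red, green, blue); there is no depth.
- camera_info(name): a dict with "fx", "fy", "cx", "cy" (pixels), "origin" and "attitude" of the camera in the world. Camera axes: x right, y down, z forward; pixel columns grow to the right and rows downward; lengths in m; the calibration is good to about 2 mm. A picture is of the moment at which its call begins: read the wrist's pose just before it. camera_info takes no time and is no camera call; for the wrist camera it gives the pose at the moment of the call.
- sign_off(): hands the job in; it is judged then, once.
The state is a dict: "time_s": time; "joint_pos": joint angles; "dq": joint speeds; "effort": joint torques, N m; "ee_pos": TCP position; "ee_rot": TCP orientation; "contact_force": force on the tool from outside, world axes, zero at the start; "ft_torque": the same for the moment, N m; "finger_gap": finger opening in m; "grasp_force": force on a finger pad.
Only numpy, scipy, OpenCV 4.12 (cv2) and the standard library are available. Lean on these libraries where they do the work, as an engineer would, in place of code of your own. Each camera call takes 0.05 s, during which the arm holds its last target. There are 200 camera calls.

### The job

Swing the gauge pin out from under its guard (pull the plunger knob up, turn the bar to the other hole and let the plunger snap in) and try the loose steel sleeves on the pin one by one: stand each one that slides fully home in the ribbed plastic crate and each one that stops part way in the wooden box. When every sleeve is sorted, swing the pin back under the guard with the plunger snapped in, and leave the brass nut and the copper cap that stand among the sleeves where they are.

Things in the scene. Friction and masses are not known exactly. Their poses are not given: they have to be found in the camera images.
- sleeve_1: A second-hand dark steel sleeve: a tube 40 mm across and 38 mm long with a 25 mm bore, 200 g, standing on end. Origin: centre of its lower end, z along the tube. Outside all are alike; some are clear right through, some have a ridge inside half way down the bore (14 mm from either end, leaving a 14 mm hole): try it on the pin. A sleeve absent in this run has no pose.
- sleeve_2: A second-hand dark steel sleeve: a tube 40 mm across and 38 mm long with a 25 mm bore, 200 g, standing on end. Origin: centre of its lower end, z along the tube. Outside all are alike; some are clear right through, some have a ridge inside half way down the bore (14 mm from either end, leaving a 14 mm hole): try it on the pin. A sleeve absent in this run has no pose.
- sleeve_3: A second-hand dark steel sleeve: a tube 40 mm across and 38 mm long with a 25 mm bore, 200 g, standing on end. Origin: centre of its lower end, z along the tube. Outside all are alike; some are clear right through, some have a ridge inside half way down the bore (14 mm from either end, leaving a 14 mm hole): try it on the pin. A sleeve absent in this run has no pose.
- sleeve_4: A second-hand dark steel sleeve: a tube 40 mm across and 38 mm long with a 25 mm bore, 200 g, standing on end. Origin: centre of its lower end, z along the tube. Outside all are alike; some are clear right through, some have a ridge inside half way down the bore (14 mm from either end, leaving a 14 mm hole): try it on the pin. A sleeve absent in this run has no pose.
- sleeve_5: A second-hand dark steel sleeve: a tube 40 mm across and 38 mm long with a 25 mm bore, 200 g, standing on end. Origin: centre of its lower end, z along the tube. Outside all are alike; some are clear right through, some have a ridge inside half way down the bore (14 mm from either end, leaving a 14 mm hole): try it on the pin. A sleeve absent in this run has no pose.
- sleeve_6: A second-hand dark steel sleeve: a tube 40 mm across and 38 mm long with a 25 mm bore, 200 g, standing on end. Origin: centre of its lower end, z along the tube. Outside all are alike; some are clear right through, some have a ridge inside half way down the bore (14 mm from either end, leaving a 14 mm hole): try it on the pin. A sleeve absent in this run has no pose.
- gauge: The gauge: a grey 190 mm square plate fixed to the table; origin under the bar's pivot, on the table. A bar with the gauge pin on one end and the black plunger knob on the other swings about the vertical through the origin. A sheet-aluminium guard (outer wall, and a roof with its top 84 mm up, 110 mm long in x, 33 to 119 mm from the pivot) stands on its +y side over the parked pin.
- swing (a joint): Angle of the gauge bar, rad, counter-clockwise from above. 0: parked, pin under the guard towards the plate's +y, knob towards its -y. 1.571: pin out in the open towards the plate's -x, knob towards its +x. The plunger's holes are at these two angles only (free play about 0.02 rad), with stops just beyond. The bar turns easily (0.03 N m).
- plunger (a joint): Lift of the spring plunger, m: 0 when snapped into a hole, at most 0.013. It must be pulled up more than 8 mm to leave the hole; between the holes it rides at 8 mm. The spring pushes it down with about 6 N at 0 and 10 N at 0.012.
- knob_grip (a point): Middle of the black plunger knob, upright on the bar 75 mm from the pivot: a plain round knob 26 mm across, from 14 mm below to 11 mm above this point, which is 53 mm above the table with the plunger down. The bar's top lies 27 mm below it. The knob may turn between the fingers.
- pin_seat (a point): Centre of the foot of the upright gauge pin, on the seat where a sleeve's lower end rests when fully home; 75 mm from the pivot, 28 mm above the table. The pin is 22 mm thick and 34 mm tall, its top 8 mm tapering to 12 mm. A clear sleeve slides down to the seat; a ridged one stops about 18 mm above it.
- crate: The grey plastic crate with dark ribs on its long sides, for sleeves that fit: 230 mm (its x) by 130 mm (its y) outside, 45 mm high, walls 6 mm, floor 6 mm thick. Origin: centre of its underside. It is fixed.
- woodbox: The plain wooden box, for sleeves that do not fit: 200 mm (its x) by 150 mm (its y) outside, 45 mm high, walls 9 mm, floor 9 mm thick. Origin: centre of its underside. It is fixed.
- hexnut: Bystander: a brass hexagon nut blank, 38 mm across and 18 mm high, standing among the sleeves. Origin: centre of its underside.
- valve_cap: Bystander: a copper valve cap, 36 mm across, with a stub on top, 26 mm high, standing among the sleeves. Origin: centre of its underside.
Things that resemble listed ones, but are neither listed nor needed, are in the scene too. Leave any blue or purple look-alike of the sleeve_5 alone.

How it is judged:
On the way, in this order (a step that is already met when the one before it is completed fails the run):
1. the pin is swung out and the plunger has snapped into the second hole (value of joint swing above 1.5 rad and value of joint plunger below 0.002 m), for 0.2 s.
2. first trial: on the locked-out pin, a clear sleeve is fully home or a ridged one is down to its ridge (all of step 1 and ((horizontal distance between sleeve_1 and pin_seat below 0.005 m and z of sleeve_1 in the frame of pin_seat between -0.004 and 0.004 m) or (horizontal distance between sleeve_4 and pin_seat below 0.005 m and z of sleeve_4 in the frame of pin_seat between -0.004 and 0.004 m) or (horizontal distance between sleeve_6 and pin_seat below 0.005 m and z of sleeve_6 in the frame of pin_seat between -0.004 and 0.004 m) or (horizontal distance between sleeve_2 and pin_seat below 0.005 m and z of sleeve_2 in the frame of pin_seat between -0.004 and 0.022 m) or (horizontal distance between sleeve_3 and pin_seat below 0.005 m and z of sleeve_3 in the frame of pin_seat between -0.004 and 0.022 m) or (horizontal distance between sleeve_5 and pin_seat below 0.005 m and z of sleeve_5 in the frame of pin_seat between -0.004 and 0.022 m))), for 0.1 s.
3. the pin is clear again ((horizontal distance between sleeve_1 and pin_seat above 0.03 m or z of sleeve_1 in the frame of pin_seat above 0.035 m) and (horizontal distance between sleeve_2 and pin_seat above 0.03 m or z of sleeve_2 in the frame of pin_seat above 0.035 m) and (horizontal distance between sleeve_3 and pin_seat above 0.03 m or z of sleeve_3 in the frame of pin_seat above 0.035 m) and (horizontal distance between sleeve_4 and pin_seat above 0.03 m or z of sleeve_4 in the frame of pin_seat above 0.035 m) and (horizontal distance between sleeve_5 and pin_seat above 0.03 m or z of sleeve_5 in the frame of pin_seat above 0.035 m) and (horizontal distance between sleeve_6 and pin_seat above 0.03 m or z of sleeve_6 in the frame of pin_seat above 0.035 m)), for 0.05 s.
4. second trial: on the locked-out pin, a clear sleeve is fully home or a ridged one is down to its ridge (all of step 2), for 0.1 s.
5. the pin is clear again (all of step 3), for 0.05 s.
6. third trial: on the locked-out pin, a clear sleeve is fully home or a ridged one is down to its ridge (all of step 4), for 0.1 s.
7. the pin is clear again (all of step 5), for 0.05 s.
8. fourth trial: on the locked-out pin, a clear sleeve is fully home or a ridged one is down to its ridge (all of step 6), for 0.1 s.
At the end, for the whole second after the job is handed in: Every sleeve present stands upright (within 0.15 rad), at rest on the floor of its container: the clear ones in the plastic crate, the ridged ones in the wooden box; the bar is back at its parked angle (below 0.05 rad) with the plunger down in the hole (below 2 mm) (x of sleeve_1 in the frame of crate between -0.105 and 0.105 m and y of sleeve_1 in the frame of crate between -0.055 and 0.055 m and z of each of sleeve_1, sleeve_4, sleeve_6 in the frame of crate below 0.016 m and angle between each of sleeve_1, sleeve_4, sleeve_6, sleeve_2, sleeve_3, sleeve_5's own z axis and vertical below 0.15 rad and linear speed of each of sleeve_1, sleeve_4, sleeve_6, sleeve_2, sleeve_3, sleeve_5 below 0.02 m/s and x of sleeve_4 in the frame of crate between -0.105 and 0.105 m and y of sleeve_4 in the frame of crate between -0.055 and 0.055 m and x of sleeve_6 in the frame of crate between -0.105 and 0.105 m and y of sleeve_6 in the frame of crate between -0.055 and 0.055 m and x of sleeve_2 in the frame of woodbox between -0.09 and 0.09 m and y of sleeve_2 in the frame of woodbox between -0.065 and 0.065 m and z of each of sleeve_2, sleeve_3, sleeve_5 in the frame of woodbox below 0.016 m and x of sleeve_3 in the frame of woodbox between -0.09 and 0.09 m and y of sleeve_3 in the frame of woodbox between -0.065 and 0.065 m and x of sleeve_5 in the frame of woodbox between -0.09 and 0.09 m and y of sleeve_5 in the frame of woodbox between -0.065 and 0.065 m and value of joint swing below 0.05 rad and value of joint plunger below 0.002 m); the robot touches nothing.
It fails at once if the brass nut or the copper cap is pushed more than 5 cm from its place (distance of any of hexnut, valve_cap from where it was at the start of the episode above 0.05 m).
Of sleeve_1, sleeve_2, sleeve_3, sleeve_4, sleeve_5, sleeve_6 only 4 to 5 are there at a start; the rules pass over those that are not, and their reading is None.
At some moment in a run one of sleeve_1, sleeve_2, sleeve_3, sleeve_4, sleeve_5, sleeve_6 may be knocked a few centimetres aside while the robot is not near it.
It also fails if it takes over 210 s, if anything falls off the work surface, if the arm or the gripper's body presses on something with over 40 N, if the wrist force passes 120 N, or if a joint passes its speed limit or range.

## Working session

There is one attempt and no reset: what is moved stays moved. The work goes in short steps, Python scripts to look and compute and a tool call to move; the robot and the scene stay as the last step left them, time stands still between calls to the robot, and variables do not carry over. Pictures are saved under pics/ and viewed, at most 14 in all, crops included, and the job is handed in when it is done.

Besides the shell and the picture viewer there is one more tool, called after "Call:" as name(argument=value, ...) on one line, values as JSON. jog_arm: Moves the arm, as the interface text tells. Its arguments: {"type":"object","properties":{"increments":{"type":"string"}},"required":["increments"]}

```bash
mkdir -p pics
cat > h.py <<'E'
from bench import *
import numpy as np, cv2
from scipy.spatial.transform import Rotation as R
def snap(cam,name,crop=None,scale=1):
    info=camera_info(cam); im=grab_frame(cam)
    np.save('pics/'+name+'.npy',im); 
    import pickle; pickle.dump(info,open('pics/'+name+'.pkl','wb'))
    if crop: im=im[crop[1]:crop[3],crop[0]:crop[2]]
    im=cv2.resize(im,None,fx=scale,fy=scale,interpolation=cv2.INTER_CUBIC)
    cv2.imwrite('pics/'+name+'.png',im[:,:,::-1]); return info
def rot(a):
    a=np.array(a,float)
    return a if a.shape==(3,3) else R.from_quat(a).as_matrix()
def px2w(info,u,v,z):
    d=rot(info['attitude'])@np.array([(u-info['cx'])/info['fx'],(v-info['cy'])/info['fy'],1])
    o=np.array(info['origin']); return (o+d*(z-o[2])/d[2]).round(4)
def w2px(info,p):
    c=rot(info['attitude']).T@(np.array(p)-np.array(info['origin']))
    return [round(float(info['fx']*c[0]/c[2]+info['cx']),1),round(float(info['fy']*c[1]/c[2]+info['cy']),1)]
def load(name):
    import pickle; return pickle.load(open('pics/'+name+'.pkl','rb'))
E
python3 - <<'E'
from h import *
for c in ['scene','side']: print(snap(c,c+'0',scale=1.56))
print(camera_info('wrist')); print(state())
E
```

```text
{'fx': 485.5940268898505, 'fy': 485.5940268898505, 'cx': 257.60227110896966, 'cy': 189.23598988660495, 'origin': array([ 1.03399371, -0.55130161,  1.07320043]), 'attitude': array([ 0.86599279,  0.3698766 , -0.12810028, -0.31118822])}
{'fx': 482.60489158184913, 'fy': 482.60489158184913, 'cx': 252.40117795018548, 'cy': 180.70111395732513, 'origin': array([0.08849957, 1.21371504, 0.79282903]), 'attitude': array([-0.1375641 ,  0.85701121, -0.49084737,  0.07534429])}
{'fx': 340.54016907744585, 'fy': 340.54016907744585, 'cx': 249.67035525938795, 'cy': 193.1207320239363, 'origin': array([ 0.27234932, -0.62402749,  0.37230968]), 'attitude': array([ 0.79426492, -0.58742199, -0.0929003 ,  0.12429069])}
{'time_s': 0.1, 'joint_pos': array([-1.31282259e+00,  1.16446553e-01,  1.44215717e+00, -3.05507660e-05,
        1.58399471e+00, -3.77660690e-02]), 'dq': array([ 3.70059705e-04, -2.27830109e-03, -1.75952003e-03, -9.83772417e-05,
       -6.12330867e-04,  2.26016553e-03]), 'effort': array([ 3.53359494e-03, -7.33662486e+01, -6.33784604e+01,  3.07288462e-05,
        5.26833959e-03,  3.92053119e-05]), 'ee_pos': array([ 0.19669277, -0.64554575,  0.23065588]), 'ee_rot': array([ 9.89087055e-01,  1.47331407e-01, -7.04399697e-05, -4.98166463e-04]), 'contact_force': array([ 0.98863028, -0.26629682,  0.69922144]), 'ft_torque': array([ 0.0190214 , -0.0147698 , -0.04218029]), 'grasp_force': 0.0, 'finger_gap': 0.08545608367680618}
```

View pics/scene0.png

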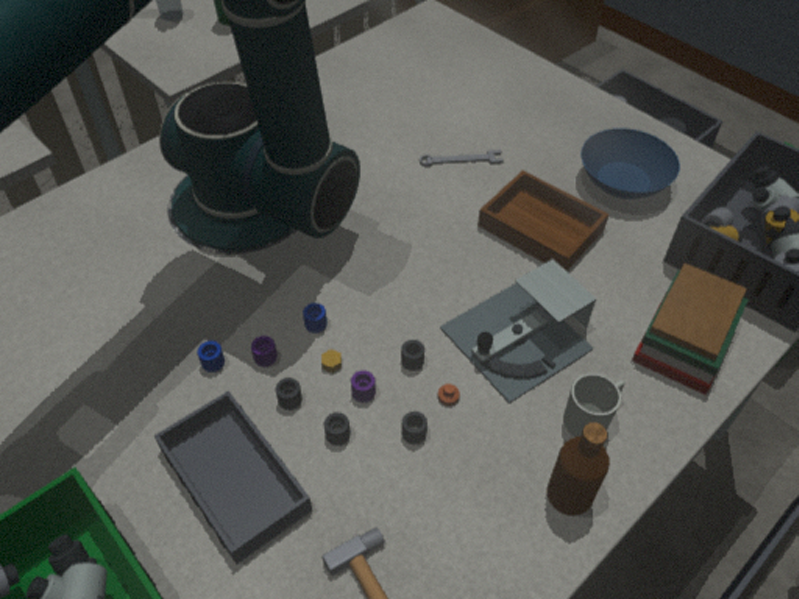

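View pics/side0.png

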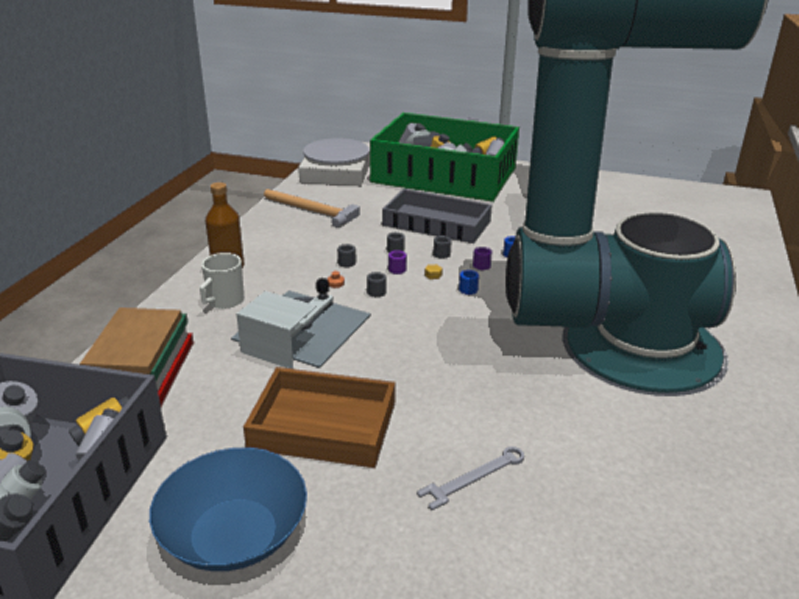

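The scene picture shows four dark sleeves at (412,354), (288,392), (337,429) and (414,427). The nut is at (331,359), the cap at (449,394), the knob at (485,341), the crate around (233,475) and the wooden box around (543,218). I'll enlarge the work area.

Run:
```python
from h import *
im=np.load('pics/scene0.npy')
for n,(a,b,c,d) in {'c1':(95,190,295,340),'c2':(230,100,400,260)}.items():
    s=3.95 if n=='c1' else 3.7
    cv2.imwrite(f'pics/{n}.png',cv2.convertScaleAbs(cv2.resize(im[b:d,a:c,::-1],None,fx=s,fy=s,interpolation=cv2.INTER_CUBIC),alpha=1.5))
```

```text
(no output)
```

View pics/c1.png

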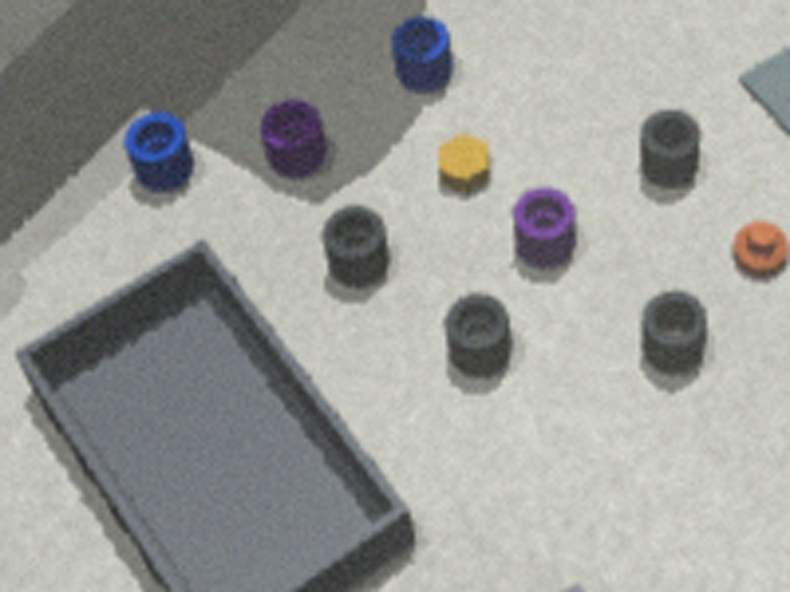

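View pics/c2.png

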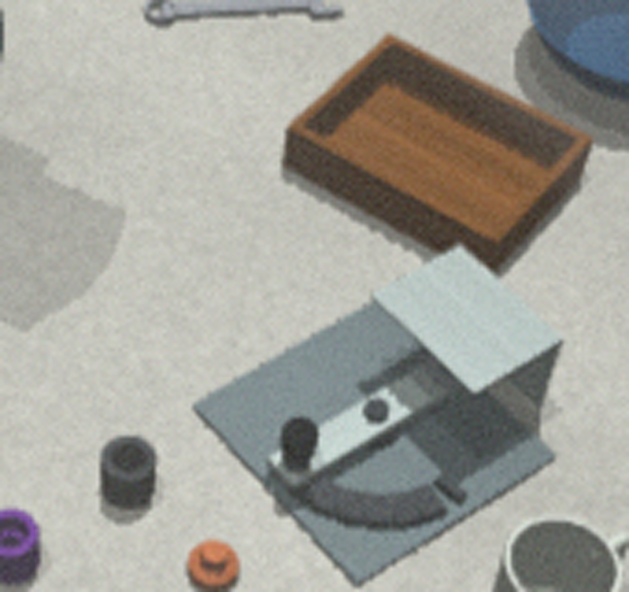

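Run:
```python
from h import *
I=load('scene0')
c1=lambda u,v,z:px2w(I,u/3.95+95-.4,v/3.95+190-.4,z)
c2=lambda u,v,z:px2w(I,u/3.7+230-.4,v/3.7+100-.4,z)
for n,p in dict(A=(670,135),B=(356,232),C=(478,318),D=(674,316)).items(): print(n,c1(*p,.038))
print('nut',c1(465,155,.018),'cap',c1(761,240,.018))
print('crate',[c1(*p,.045).tolist() for p in [(203,245),(20,352),(410,515)]])
print('box',[c2(*p,.045).tolist() for p in [(391,38),(288,131),(498,240),(590,142)]])
print('plate',[c2(*p,.006).tolist() for p in [(194,407),(358,583),(553,457)]])
print('knobtop',c2(298,428,.064),'pivot',c2(376,408,.03))
print('roof',[c2(*p,.084).tolist() for p in [(375,297),(460,246),(561,343),(475,390)]])
```

```text
A [ 0.5246 -0.025   0.038 ]
B [ 0.4411 -0.2217  0.038 ]
C [ 0.5414 -0.2063  0.038 ]
D [ 0.6234 -0.1183  0.038 ]
nut [ 0.4323 -0.1251  0.018 ] cap [ 0.6144 -0.0302  0.018 ]
crate [[0.3867, -0.2991, 0.045], [0.3727, -0.4226, 0.045], [0.6145, -0.3196, 0.045]]
box [[0.3684, 0.4429, 0.045], [0.3842, 0.2949, 0.045], [0.5772, 0.3241, 0.045], [0.5617, 0.4639, 0.045]]
plate [[0.5086, 0.0601, 0.006], [0.6926, 0.0334, 0.006], [0.7207, 0.217, 0.006]]
knobtop [0.5999 0.0663 0.064 ] pivot [0.6123 0.1416 0.03  ]
roof [[0.5679, 0.1818, 0.084], [0.5789, 0.2656, 0.084], [0.687, 0.2451, 0.084], [0.6713, 0.1676, 0.084]]
```

Call:
jog_arm(increments="1 0.2 0.355 0.02 0 0 77; 1 0.2 0.355 0.02 0 0 77; 1 0.2 0.355 0.02 0 0 77; 1 0.2 0.355 0.02 0 0 77; 1 0.2 0.355 0.02 0 0 77; 1 0.2 0.355 0.02 0 0 77; 1 0.2 0.355 0.02 0 0 77; 1 0.405 0.711 0.02 0 0 154.6; 1 0.405 0.711 0.02 0 0 154.6; 1 0.405 0.711 0.02 0 0 154.6; 1 0.405 0.711 0.02 0 0 154.6; 1 0.405 0.711 0.02 0 0 154.6; 1 0.405 0.711 0.02 0 0 154.6; 1 0.405 0.711 0.02 0 0 154.6; 1 0.405 0.711 0.02 0 0 154.6; 1 0.405 0.711 0.02 0 0 154.6; 1 0.405 0.711 0.02 0 0 154.6; 1 0.405 0.711 0.02 0 0 154.6")

```text
time_s: 2.35
ee_pos: [0.6016, 0.0649, 0.2515]
ee_rot: [0.075, 0.997, 0.0, 0.0]
contact_force: [0.8, -0.1, -0.1]
finger_gap: 0.0855
grasp_force: 0.0
```

Run:
```python
from h import *
I=snap('wrist','w1',scale=1.56); s=state(); print(s['time_s'],s['ee_pos'],s['ee_rot'])
for n,p in dict(knob=(.602,.065,.064),pivot=(.6135,.14,.028)).items(): print(n,[x*1.56 for x in w2px(I,p)])
```

```text
2.4 [0.60165373 0.06491412 0.2514448 ] [7.43987261e-02 9.97228567e-01 2.71923211e-05 1.20679609e-04]
knob [391.24800000000005, 259.584]
pivot [499.512, 247.88400000000001]
```

View pics/w1.png

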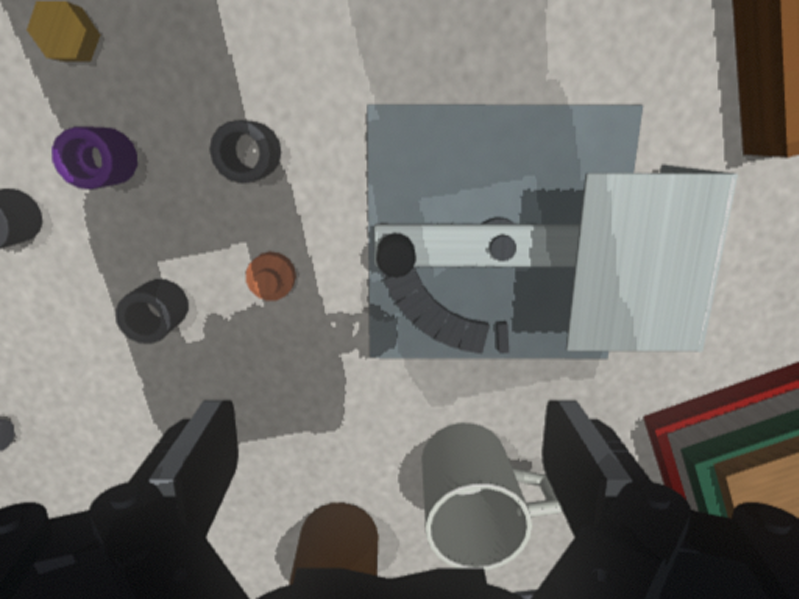

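The wrist view shows the knob top at (396,253), the pivot screw at (502,246), the bar square to the image and sleeve A's rim at (244,151).

Run:
```python
from h import *
I=load('w1'); f=lambda u,v,z:px2w(I,u/1.56,v/1.56,z)
k=f(396,252,.064);p=f(502,246.5,.03);print(k,p,f(502,246.5,.034),np.hypot(*(k-p)[:2]), np.degrees(np.arctan2((p-k)[1],(p-k)[0])))
print('A',f(244,150,.038)); print('D',f(147,313,.038))
pl=[f(368,104,.006),f(368,357,.006),f(642,104,.006),f(607,357,.006)]; print(pl)
print('mug',f(477,525,.095),f(470,470,0.0))
```

```text
[0.5976 0.0687 0.064 ] [0.6123 0.1415 0.03  ] [0.6113 0.1408 0.034 ] 0.07426930725407364 78.58416047559304
A [ 0.5228 -0.0189  0.038 ]
D [ 0.621  -0.1124  0.038 ]
[array([0.5056, 0.0635, 0.006 ]), array([0.6915, 0.0334, 0.006 ]), array([0.5333, 0.2488, 0.006 ]), array([0.7195, 0.2209, 0.006 ])]
mug [0.7873 0.0967 0.095 ] [0.8124 0.1032 0.    ]
```

Call:
jog_arm(increments="0.6 -0.002 0.003 -0.06 0 0 0; 0.6 -0.002 0.003 -0.11 0 0 0; 0.6 -0.002 0.003 -0.16 0 0 0; 0.6 -0.002 0.003 -0.19 0 0 0; 0.6 -0.002 0.003 -0.215 0 0 0; 0.6 -0.002 0.003 -0.215 0 0 0; 0 -0.002 0.003 -0.215 0 0 0; 0 -0.002 0.003 -0.215 0 0 0; 0 -0.002 0.003 -0.215 0 0 0; 0 -0.002 0.003 -0.215 0 0 0; 0 -0.002 0.003 -0.215 0 0 0; 0 -0.002 0.003 -0.215 0 0 0")

```text
time_s: 3.9
ee_pos: [0.6007, 0.0687, 0.0382]
ee_rot: [0.074, 0.997, 0.0, 0.001]
contact_force: [0.0, 4.0, 6.8]
finger_gap: 0.024
grasp_force: 59.5
```

Call:
jog_arm(increments="0 0 0 0.004 0 0 0; 0 0 0 0.008 0 0 0; 0 0 0 0.011 0 0 0; 0 0 0 0.011 0 0 0")

```text
time_s: 4.4
ee_pos: [0.5997, 0.0688, 0.0473]
ee_rot: [0.074, 0.997, 0.0, 0.0]
contact_force: [4.1, 5.5, -9.0]
finger_gap: 0.0243
grasp_force: 59.2
```

Call:
jog_arm(increments="0 0 0 0.0015 0 0 0; 0 0.006 -0.0006 0.0015 0 0 0; 0 0.013 -0.0009 0.0015 0 0 0; 0 0.026 0.0005 0.0015 0 0 0; 0 0.0386 0.0042 0.0015 0 0 0; 0 0.0503 0.0099 0.0015 0 0 0; 0 0.0609 0.0177 0.0015 0 0 0; 0 0.0699 0.0271 0.0015 0 0 0; 0 0.0772 0.038 0.0015 0 0 0; 0 0.0825 0.0499 0.0015 0 0 0; 0 0.0856 0.0626 0.0015 0 0 0; 0 0.0856 0.0626 0.0015 0 0 0")

```text
time_s: 5.9
ee_pos: [0.6869, 0.1304, 0.049]
ee_rot: [0.074, 0.997, -0.001, 0.002]
contact_force: [15.5, -4.2, -8.5]
finger_gap: 0.0237
grasp_force: 59.5
```

Call:
jog_arm(increments="0 -0.001 0 -0.004 0 0 0; 0 -0.001 0.001 -0.008 0 0 0; 0 -0.001 0.001 -0.0125 0 0 0; 0 -0.001 0.001 -0.0125 0 0 0")

```text
time_s: 6.4
ee_pos: [0.6872, 0.131, 0.0397]
ee_rot: [0.074, 0.997, -0.0, 0.004]
contact_force: [11.9, -6.0, 10.5]
finger_gap: 0.024
grasp_force: 61.7
```

Call:
jog_arm(increments="0.35 -0.0005 0 0.001 0 0 0; 0.5 -0.0005 0 0.002 0 0 0; 0.55 -0.0005 0 0.002 0 0 0; 0.55 -0.0005 0 0.04 0 0 0; 0.55 -0.0005 0 0.09 0 0 0; 0.55 -0.06 0 0.15 0 0 0;0.55 -0.1 0 0.2 0 0 0;0.55 -0.1 0 0.2 0 0 0")

```text
time_s: 7.4
ee_pos: [0.5833, 0.1321, 0.2398]
ee_rot: [0.074, 0.997, 0.001, 0.002]
contact_force: [0.5, 0.5, -1.0]
finger_gap: 0.0471
grasp_force: 0.0
```

Run:
```python
from h import *
I=snap('wrist','w2',scale=1.56); s=state(); print(s['time_s'],s['ee_pos'],s['contact_force'])
y=np.radians(-8.7);P=np.array([.6120,.1416]);X=np.array([np.cos(y),np.sin(y)])
for n,q in dict(knob=(*(P+.075*X),.064),pivot=(*P,.03),pin=(*(P-.075*X),.062)).items(): print(n,np.round(q,4),[x*1.56 for x in w2px(I,q)])
```

```text
7.45 [0.58298207 0.13218998 0.24107561] [0.87383111 0.50037989 3.14495268]
knob [0.6861 0.1303 0.064 ] [409.968, 409.812]
pivot [0.612  0.1416 0.03  ] [409.968, 288.6]
pin [0.5379 0.1529 0.062 ] [414.492, 182.364]
```

View pics/w2.png

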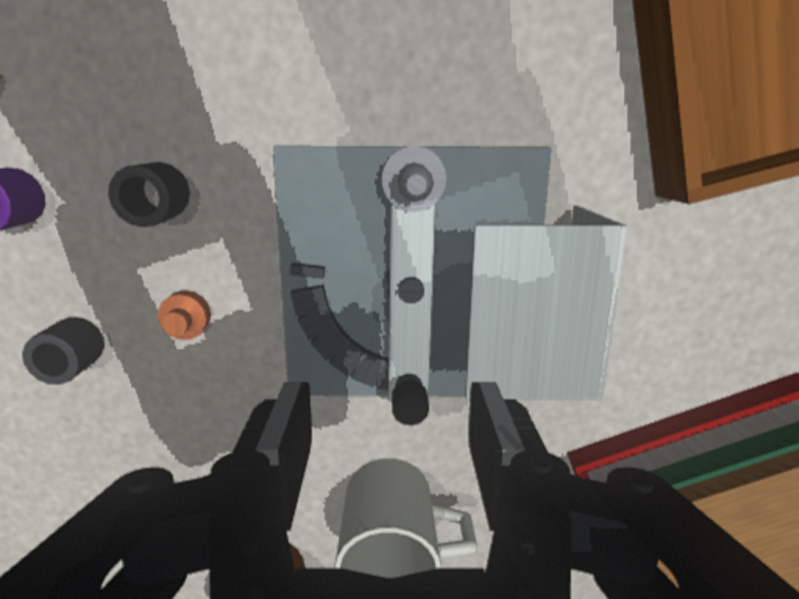

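Pin top at (415,182), as predicted, and the knob is down at (410,408). Sleeve A's rim is at (139,194).

```bash
cat >> h.py <<'E'
def top(p,n=24):  # rim circle points
    t=np.linspace(0,2*np.pi,n); return [(p[0]+.02*np.cos(a),p[1]+.02*np.sin(a),.038) for a in t]
def rimfit(im,info,p,zt=.038,rng=.02):
    """refine sleeve centre: dark body silhouette (top+bottom hull) by best contrast inside/outside."""
    g=im.astype(float).max(2); best=(-1e9,p)
    def hull(q,r):
        t=np.linspace(0,2*np.pi,24); pts=[w2px(info,(q[0]+r*np.cos(a),q[1]+r*np.sin(a),z)) for z in (zt-.038,zt) for a in t]
        return cv2.convexHull(np.array(pts,np.float32))
    c=np.array(p,float)
    for step in (rng/4,rng/16,rng/40):
        cand=[]
        for i in range(-4,5):
            for j in range(-4,5):
                q=c+step*np.array([i,j]); m=np.zeros(g.shape,np.uint8); o=m.copy()
                S=8
                cv2.fillConvexPoly(m,np.round(hull(q,.02)*S).astype(int),1,shift=3); cv2.fillConvexPoly(o,np.round(hull(q,.0235)*S).astype(int),1,shift=3)
                ring=(o>0)&(m==0)
                if m.sum()<20: continue
                cand.append((g[ring].mean()-g[m>0].mean(),tuple(q)))
        b=max(cand); c=np.array(b[1])
    return c.round(4),round(b[0],1)
E
python3 - <<'E'
from h import *
I2=load('w2');print(px2w(I2,139/1.56,194/1.56,.038))
print([px2w(I2,u/1.56,v/1.56,.038) for u,v in [(62,357)]])
for n in ['w1','w2','scene0']:
    im=np.load(f'pics/{n}.npy'); I=load(n)
    for k,p in dict(A=(.523,-.02),B=(.441,-.22),C=(.541,-.205),D=(.622,-.114)).items():
        try:
            if n!='scene0' and k in'BC': continue
            print(n,k,rimfit(im,I,p))
        except Exception as e: print(n,k,e)
E
```

```text
[ 0.522  -0.0208  0.038 ]
[array([ 0.6236, -0.1072,  0.038 ])]
w1 A (array([ 0.523 , -0.0215]), np.float64(57.9))
w1 D (array([ 0.6245, -0.1175]), np.float64(78.9))
w2 A (array([ 0.523 , -0.0213]), np.float64(54.5))
w2 D (array([ 0.625 , -0.1182]), np.float64(103.0))
scene0 A (array([ 0.5245, -0.0248]), np.float64(60.1))
scene0 B (array([ 0.4398, -0.2225]), np.float64(59.3))
scene0 C (array([ 0.5435, -0.2088]), np.float64(58.5))
scene0 D (array([ 0.6245, -0.1202]), np.float64(58.2))
```

Call:
jog_arm(increments="0.8 -0.06 -0.153 -0.04 0 0 -90; 0.8 -0.06 -0.153 -0.04 0 0 -90; 0.8 -0.06 -0.153 -0.04 0 0 -90; 0.8 -0.06 -0.153 -0.08 0 0 -90; 0.8 -0.06 -0.153 -0.1 0 0 -90; 0.8 -0.06 -0.153 -0.13 0 0 -90; 0.8 -0.06 -0.153 -0.13 0 0 -90; 0.8 -0.06 -0.153 -0.13 0 0 -90; 0.8 -0.06 -0.153 -0.13 0 0 -90; 0.8 -0.06 -0.153 -0.17 0 0 -90; 0.8 -0.06 -0.153 -0.21 0 0 -90; 0.8 -0.06 -0.153 -0.233 0 0 -90; 0.8 -0.06 -0.153 -0.233 0 0 -90; 0 -0.06 -0.153 -0.233 0 0 -90; 0 -0.06 -0.153 -0.233 0 0 -90; 0 -0.06 -0.153 -0.233 0 0 -90; 0 -0.06 -0.153 -0.233 0 0 -90; 0 -0.06 -0.153 -0.233 0 0 -90; 0 -0.06 -0.153 -0.233 0 0 -90")

```text
time_s: 9.82
ee_pos: [0.5252, -0.0211, 0.0045]
ee_rot: [0.757, 0.653, 0.001, 0.001]
contact_force: [0.3, -0.6, 7.3]
finger_gap: 0.0394
grasp_force: 60.3
```

Call:
jog_arm(increments="0 0 0 0.05 0 0 0; 0 0 0.02 0.1 0 0 0; 0 0.004 0.07 0.11 0 0 0; 0 0.008 0.12 0.11 0 0 0; 0 0.0128 0.17 0.1 0 0 0; 0 0.0128 0.174 0.09 0 0 0; 0 0.0128 0.174 0.075 0 0 0; 0 0.0128 0.174 0.075 0 0 0")

```text
time_s: 10.82
ee_pos: [0.5364, 0.1518, 0.0767]
ee_rot: [0.758, 0.653, -0.001, -0.0]
contact_force: [0.3, -0.2, -2.6]
finger_gap: 0.0391
grasp_force: 61.5
```

Call:
jog_arm(increments="0 0.0015 0.001 -0.008 0 0 0; 0 0.0015 0.001 -0.014 0 0 0; 0 0.0015 0.001 -0.02 0 0 0; 0 0.0015 0.001 -0.024 0 0 0; 0 0.0015 0.001 -0.028 0 0 0; 0 0.0015 0.001 -0.028 0 0 0")

```text
time_s: 11.58
ee_pos: [0.5385, 0.1539, 0.05]
ee_rot: [0.757, 0.653, -0.0, -0.0]
contact_force: [0.3, -0.2, -2.0]
finger_gap: 0.0394
grasp_force: 61.5
```

Call:
jog_arm(increments="0 0 0 -0.002 0 0 0; 0 0 0 -0.004 0 0 0; 0 0 0 -0.004 0 0 0")

```text
time_s: 11.95
ee_pos: [0.5386, 0.1539, 0.0461]
ee_rot: [0.757, 0.653, -0.0, -0.0]
contact_force: [0.3, -0.0, -2.1]
finger_gap: 0.0395
grasp_force: 61.5
```

Call:
jog_arm(increments="0 0 0 -0.004 0 0 0; 0 0 0 -0.008 0 0 0; 0 0 0 -0.012 0 0 0; 0 0 0 -0.0135 0 0 0; 0 0 0 -0.0135 0 0 0")

```text
time_s: 12.58
ee_pos: [0.5386, 0.1539, 0.0329]
ee_rot: [0.757, 0.653, -0.0, -0.0]
contact_force: [-1.2, -0.7, -0.4]
finger_gap: 0.0391
grasp_force: 61.8
```

Call:
jog_arm(increments="0 0 0 0 0 0 0; 0 0 0 0.02 0 0 0; 0 0 0 0.06 0 0 0; 0 0 0 0.1 0 0 0; 0 -0.02 -0.04 0.12 0 0 -10; 0 -0.12 -0.518 0.12 0 0 -86.4; 0 -0.12 -0.518 0.12 0 0 -86.4; 0 -0.12 -0.518 0.12 0 0 -86.4; 0 -0.12 -0.518 0.12 0 0 -86.4; 0 -0.12 -0.518 0.12 0 0 -86.4; 0 -0.12 -0.518 0.12 0 0 -86.4; 0 -0.12 -0.518 0.12 0 0 -86.4; 0 -0.12 -0.518 0.12 0 0 -86.4; 0 -0.12 -0.518 0.12 0 0 -86.4; 0 -0.12 -0.518 0.12 0 0 -86.4; 0 -0.12 -0.518 0.06 0 0 -86.4; 0 -0.12 -0.518 0.06 0 0 -86.4")

```text
time_s: 14.7
ee_pos: [0.4176, -0.3616, 0.0898]
ee_rot: [0.999, -0.042, -0.002, -0.002]
contact_force: [0.2, -0.3, -2.2]
finger_gap: 0.0386
grasp_force: 61.7
```

Run:
```python
from h import *
I=snap('scene','s1',scale=1.56); s=state(); print(s['time_s'],s['ee_pos'],s['ee_rot'],s['contact_force'])
im=np.load('pics/s1.npy')
for k,p in dict(B=(.441,-.22),C=(.541,-.205),D=(.622,-.114)).items(): print(k,rimfit(im,I,p))
snap('wrist','w3',scale=1.56)
```

```text
14.75 [ 0.41855284 -0.36265595  0.09268861] [ 9.99133321e-01 -4.16042093e-02 -9.44643084e-04 -8.96745500e-04] [ 0.72490674 -0.47576181 -0.57814899]
B (array([ 0.4398, -0.2225]), np.float64(58.3))
C (array([ 0.5593, -0.1957]), np.float64(63.9))
D (array([ 0.6245, -0.1202]), np.float64(63.3))
```

View pics/w3.png

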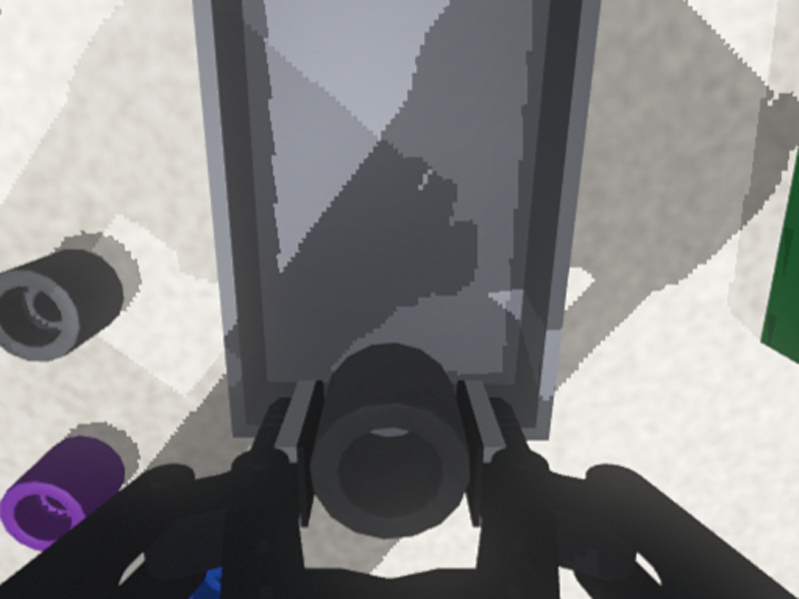

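Call:
jog_arm(increments="0 0 0 -0.045 0 0 0; 0 0 0 -0.07 0 0 0; 0 0 0 -0.08 0 0 0; 0 0 0 -0.08 0 0 0; 0.55 0 0 -0.08 0 0 0; 0.55 0 0 -0.08 0 0 0; 0.55 0 0 -0.08 0 0 0; 0.55 0 0 -0.03 0 0 0; 0.55 0 0 0.03 0 0 0; 0.8 0.206 0.2447 0.05 0 0 86.4; 0.8 0.206 0.2447 0.05 0 0 86.4; 0.8 0.206 0.2447 0.05 0 0 86.4; 0.8 0.206 0.2447 0.05 0 0 86.4; 0.8 0.206 0.2447 0.05 0 0 86.4; 0.8 0.206 0.2447 0.05 0 0 86.4; 0.8 0.206 0.2447 0.05 0 0 86.4; 0.8 0.206 0.2447 0.05 0 0 86.4; 0.8 0.206 0.2447 0.05 0 0 86.4; 0.8 0.206 0.2447 0.05 0 0 86.4; 0.8 0.206 0.2447 0.05 0 0 86.4")

```text
time_s: 17.3
ee_pos: [0.6246, -0.1195, 0.1428]
ee_rot: [0.758, 0.652, 0.0, -0.0]
contact_force: [-0.2, -0.1, -0.1]
finger_gap: 0.0687
grasp_force: 0.0
```

Run:
```python
from h import *
s=state(); print(s['time_s'],s['ee_pos'],s['ee_rot'],s['finger_gap'])
I=snap('side','d1'); im=np.load('pics/d1.npy')
J=snap('scene','s2'); jm=np.load('pics/s2.npy')
print(rimfit(jm,J,(.4186,-.3627),.044),rimfit(im,I,(.4186,-.3627),.044))
print('D',rimfit(im,I,(.6247,-.118)),rimfit(jm,J,(.6247,-.118)))
print('C',rimfit(im,I,(.559,-.195)),rimfit(jm,J,(.559,-.195)),'B',rimfit(im,I,(.44,-.222)))
```

```text
17.3 [ 0.62463431 -0.11945579  0.14284306] [ 7.58164258e-01  6.52063614e-01  8.37092488e-06 -3.49239657e-06] 0.06867354109504653
(array([ 0.4269, -0.3707]), np.float64(28.9)) (array([ 0.4174, -0.349 ]), np.float64(22.7))
D (array([ 0.6235, -0.115 ]), np.float64(89.0)) (array([ 0.6252, -0.1202]), np.float64(60.8))
C (array([ 0.5608, -0.1942]), np.float64(77.6)) (array([ 0.5582, -0.1938]), np.float64(42.0)) B (array([ 0.44  , -0.2228]), np.float64(85.5))
```

Call:
jog_arm(increments="0.8 0 0.0015 -0.05 0 0 0; 0.8 0 0.0015 -0.1 0 0 0; 0.8 0 0.0015 -0.125 0 0 0; 0.8 0 0.0015 -0.135 0 0 0; 0.8 0 0.0015 -0.135 0 0 0; 0 0 0.0015 -0.135 0 0 0; 0 0 0.0015 -0.135 0 0 0; 0 0 0.0015 -0.135 0 0 0; 0 0 0.0015 -0.135 0 0 0; 0 0 0.0015 -0.135 0 0 0; 0 0 0.0015 -0.135 0 0 0")

```text
time_s: 18.77
ee_pos: [0.6256, -0.1181, 0.0096]
ee_rot: [0.757, 0.653, 0.001, 0.001]
contact_force: [1.2, -0.5, 6.4]
finger_gap: 0.0392
grasp_force: 59.7
```

Call:
jog_arm(increments="0 0 0 0.05 0 0 0; 0 0 0 0.11 0 0 0; 0 -0.087 0.272 0.12 0 0 0; 0 -0.087 0.272 0.12 0 0 0; 0 -0.087 0.272 0.12 0 0 0; 0 -0.087 0.272 0.12 0 0 0; 0 -0.087 0.272 0.12 0 0 0; 0 -0.087 0.272 0.1 0 0 0; 0 -0.087 0.272 0.08 0 0 0; 0 -0.087 0.272 0.075 0 0 0; 0 -0.087 0.272 0.075 0 0 0")

```text
time_s: 20.15
ee_pos: [0.5377, 0.1533, 0.0823]
ee_rot: [0.758, 0.653, -0.0, -0.0]
contact_force: [0.6, -0.6, -1.2]
finger_gap: 0.0393
grasp_force: 61.3
```

Call:
jog_arm(increments="0 0 0 -0.01 0 0 0; 0 0 0 -0.018 0 0 0; 0 0 0 -0.024 0 0 0; 0 0 0 -0.027 0 0 0; 0 0 0 -0.029 0 0 0; 0 0 0 -0.029 0 0 0")

```text
time_s: 20.9
ee_pos: [0.5377, 0.1541, 0.0538]
ee_rot: [0.757, 0.653, 0.0, 0.0]
contact_force: [-0.0, 0.5, -1.9]
finger_gap: 0.0391
grasp_force: 61.3
```

Call:
jog_arm(increments="0 0 0 -0.002 0 0 0; 0 0 0 -0.004 0 0 0; 0 0 0 -0.004 0 0 0; 0 0 0 -0.004 0 0 0")

```text
time_s: 21.4
ee_pos: [0.5377, 0.1541, 0.0498]
ee_rot: [0.757, 0.653, 0.0, -0.0]
contact_force: [0.6, -0.2, -2.1]
finger_gap: 0.0393
grasp_force: 61.3
```

Call:
jog_arm(increments="0 0 0 -0.003 0 0 0; 0 0 0 -0.006 0 0 0; 0 0 0 -0.009 0 0 0; 0 0 0 -0.012 0 0 0; 0 0 0 -0.012 0 0 0; 0 0 0 -0.012 0 0 0")

```text
time_s: 22.15
ee_pos: [0.5377, 0.1541, 0.0379]
ee_rot: [0.757, 0.653, 0.0, 0.0]
contact_force: [-0.2, 0.3, -0.4]
finger_gap: 0.0392
grasp_force: 61.5
```

Call:
jog_arm(increments="0 0 0 0.03 0 0 0; 0 0 0 0.08 0 0 0; 0 0 -0.03 0.12 0 0 -10; 0 -0.069 -0.521 0.12 0 0 -86.4; 0 -0.069 -0.521 0.12 0 0 -86.4; 0 -0.069 -0.521 0.12 0 0 -86.4; 0 -0.069 -0.521 0.12 0 0 -86.4; 0 -0.069 -0.521 0.12 0 0 -86.4; 0 -0.069 -0.521 0.12 0 0 -86.4; 0 -0.069 -0.521 0.12 0 0 -86.4; 0 -0.069 -0.521 0.12 0 0 -86.4; 0 -0.069 -0.521 0.12 0 0 -86.4; 0 -0.069 -0.521 0.12 0 0 -86.4; 0 -0.069 -0.521 0.07 0 0 -86.4; 0 -0.069 -0.521 0.02 0 0 -86.4; 0 -0.069 -0.521 -0.01 0 0 -86.4; 0 -0.069 -0.521 -0.02 0 0 -86.4; 0 -0.069 -0.521 -0.02 0 0 -86.4")

```text
time_s: 24.4
ee_pos: [0.4691, -0.3664, 0.0184]
ee_rot: [0.999, -0.042, 0.0, 0.0]
contact_force: [0.2, -1.5, -2.5]
finger_gap: 0.0389
grasp_force: 63.7
```

Call:
jog_arm(increments="0.55 0 0 0 0 0 0; 0.55 0 0 0 0 0 0; 0.55 0 0 0 0 0 0; 0.55 0 0 0.05 0 0 0; 0.55 0 0 0.1 0 0 0; 0.8 0.09 0.1715 0.13 0 0 86.4; 0.8 0.09 0.1715 0.13 0 0 86.4; 0.8 0.09 0.1715 0.13 0 0 86.4; 0.8 0.09 0.1715 0.13 0 0 86.4; 0.8 0.09 0.1715 0.13 0 0 86.4; 0.8 0.09 0.1715 0.13 0 0 86.4; 0.8 0.09 0.1715 0.13 0 0 86.4; 0.8 0.09 0.1715 0.13 0 0 86.4; 0.8 0.09 0.1715 0.13 0 0 86.4; 0.8 0.09 0.1715 0.13 0 0 86.4")

```text
time_s: 26.28
ee_pos: [0.5587, -0.1954, 0.148]
ee_rot: [0.759, 0.651, 0.0, 0.0]
contact_force: [0.3, 0.3, -0.1]
finger_gap: 0.0687
grasp_force: 0.0
```

Run:
```python
from h import *
s=state(); print(s['time_s'],s['ee_pos'],s['ee_rot'],s['finger_gap'])
for c,n in (('side','d2'),('scene','s3')):
    I=snap(c,n,scale=1.56); im=np.load(f'pics/{n}.npy')
    print('C',rimfit(im,I,(.559,-.195)),'B',rimfit(im,I,(.44,-.222)))
W=snap('wrist','w4',scale=1.56); print([x*1.56 for x in w2px(W,(.44,-.2225,.038))])
```

```text
26.275 [ 0.5586611  -0.19543955  0.14795484] [7.58680062e-01 6.51463395e-01 5.02492266e-05 8.38425662e-05] 0.06873420041616463
C (array([ 0.5595, -0.1898]), np.float64(74.6)) B (array([ 0.44  , -0.2228]), np.float64(57.7))
C (array([ 0.5588, -0.195 ]), np.float64(54.3)) B (array([ 0.4402, -0.2228]), np.float64(37.8))
[170.66400000000002, 376.116]
```

View pics/s3.png

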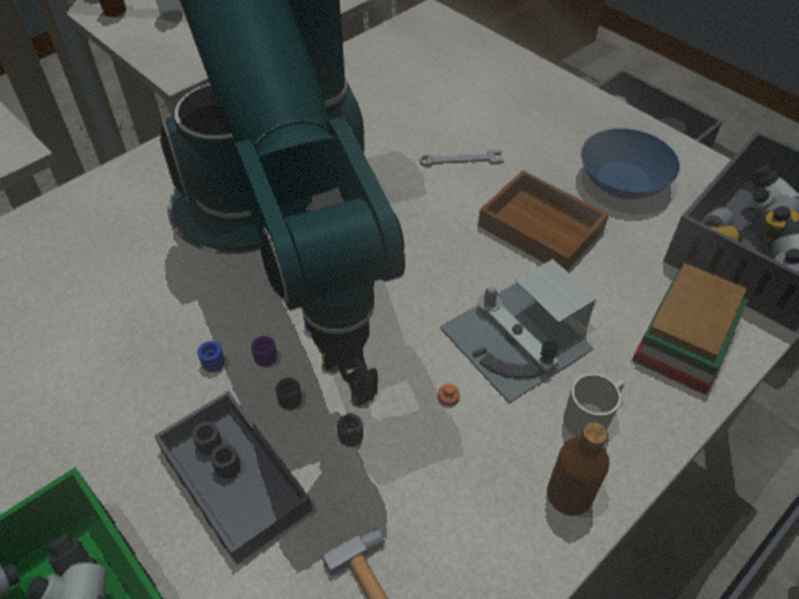

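The two tried sleeves stand in the crate at (207,436) and (224,458); C is at (350,430) and B at (289,392), with the pin still out.

Call:
jog_arm(increments="0.8 0.0005 0.002 -0.05 0 0 0; 0.8 0.0005 0.002 -0.1 0 0 0; 0.8 0.0005 0.002 -0.13 0 0 0; 0.8 0.0005 0.002 -0.1395 0 0 0; 0.8 0.0005 0.002 -0.1395 0 0 0; 0 0.0005 0.002 -0.1395 0 0 0; 0 0.0005 0.002 -0.1395 0 0 0; 0 0.0005 0.002 -0.1395 0 0 0; 0 0.0005 0.002 -0.1395 0 0 0; 0 0.0005 0.002 -0.1395 0 0 0; 0 0.0005 0.002 -0.1395 0 0 0")

```text
time_s: 27.8
ee_pos: [0.56, -0.1938, 0.0102]
ee_rot: [0.757, 0.653, 0.001, 0.001]
contact_force: [-0.7, 0.7, 7.3]
finger_gap: 0.0399
grasp_force: 59.6
```

Call:
jog_arm(increments="0 0 0 0.05 0 0 0; 0 0 0 0.11 0 0 0; 0 -0.022 0.3475 0.12 0 0 0; 0 -0.022 0.3475 0.12 0 0 0; 0 -0.022 0.3475 0.12 0 0 0; 0 -0.022 0.3475 0.12 0 0 0; 0 -0.022 0.3475 0.12 0 0 0; 0 -0.022 0.3475 0.12 0 0 0; 0 -0.022 0.3475 0.12 0 0 0; 0 -0.022 0.3475 0.1 0 0 0; 0 -0.022 0.3475 0.08 0 0 0; 0 -0.022 0.3475 0.075 0 0 0; 0 -0.022 0.3475 0.06 0 0 0; 0 -0.022 0.3475 0.053 0 0 0; 0 -0.022 0.3475 0.048 0 0 0; 0 -0.022 0.3475 0.048 0 0 0")

```text
time_s: 29.8
ee_pos: [0.5379, 0.1541, 0.0567]
ee_rot: [0.757, 0.653, 0.001, 0.001]
contact_force: [5.3, 0.1, -2.0]
finger_gap: 0.0389
grasp_force: 61.6
```

Call:
jog_arm(increments="0 0 0 -0.001 0 0 0; 0 0 0 -0.002 0 0 0; 0 0 0 -0.003 0 0 0; 0 0 0 -0.003 0 0 0")

```text
time_s: 30.3
ee_pos: [0.5384, 0.1545, 0.0555]
ee_rot: [0.757, 0.653, 0.002, 0.001]
contact_force: [1.5, -0.5, 14.9]
finger_gap: 0.0396
grasp_force: 63.2
```

Call:
jog_arm(increments="0 0 0 0.03 0 0 0; 0 0 0 0.08 0 0 0; 0 0 0 0.12 0 0 0; 0 -0.11 0.2205 0.12 0 0 107.3; 0 -0.11 0.2205 0.12 0 0 107.3; 0 -0.11 0.2205 0.12 0 0 107.3; 0 -0.11 0.2205 0.12 0 0 107.3; 0 -0.11 0.2205 0.12 0 0 107.3; 0 -0.11 0.2205 0.12 0 0 107.3; 0 -0.11 0.2205 0.12 0 0 107.3; 0 -0.11 0.2205 0.12 0 0 107.3; 0 -0.11 0.2205 0.12 0 0 107.3; 0 -0.11 0.2205 0.12 0 0 107.3; 0 -0.11 0.2205 0.12 0 0 107.3; 0 -0.11 0.2205 0.06 0 0 107.3; 0 -0.11 0.2205 0.06 0 0 107.3")

```text
time_s: 32.3
ee_pos: [0.4253, 0.3732, 0.1094]
ee_rot: [-0.075, 0.997, -0.002, -0.003]
contact_force: [-1.1, -0.7, -1.7]
finger_gap: 0.0391
grasp_force: 62.3
```

Run:
```python
from h import *
s=state(); print(s['time_s'],s['ee_pos'],s['ee_rot'],s['finger_gap'],s['contact_force'])
I=snap('wrist','w5',scale=1.56)
```

```text
32.3 [0.42529911 0.37322215 0.10939848] [-0.07516938  0.99716397 -0.00204721 -0.00306451] 0.039107598310904046 [-1.10549043 -0.65871118 -1.68472764]
```

View pics/w5.png

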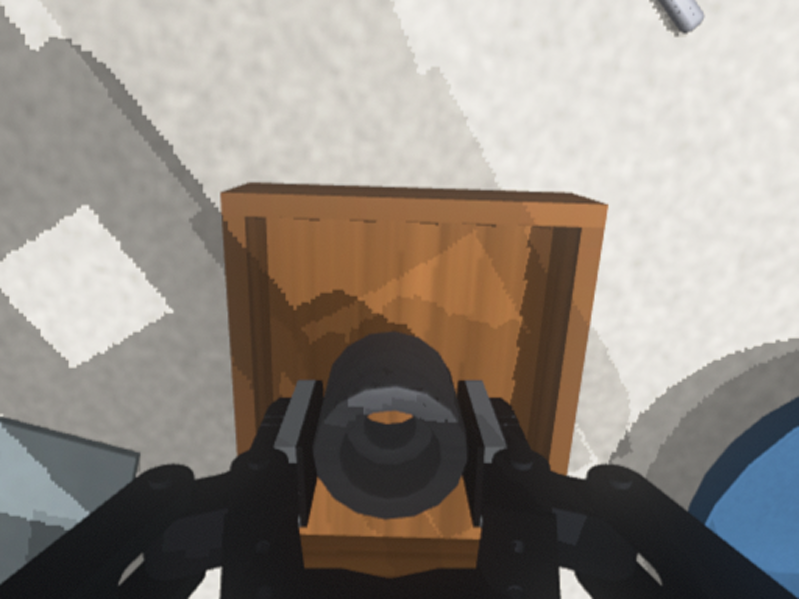

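The wrist view shows the ridge inside this bore, and the sleeve sits inside the wooden box outline. Lowering it.

Call:
jog_arm(increments="0 0 0 -0.05 0 0 0; 0 0 0 -0.08 0 0 0; 0 0 0 -0.0915 0 0 0; 0 0 0 -0.0915 0 0 0; 0.55 0 0 -0.0915 0 0 0; 0.55 0 0 -0.0915 0 0 0; 0.55 0 0 -0.0915 0 0 0; 0.55 0 0 -0.05 0 0 0; 0.55 0 0 0.01 0 0 0; 0.55 0 0 0.05 0 0 0; 0.55 0 -0.2 0.05 0 0 -60; 0.55 0 -0.2 0.05 0 0 -60; 0.55 0 -0.2 0.05 0 0 -60; 0.55 0 -0.2 0.05 0 0 -60; 0.55 0 -0.2 0.05 0 0 -60; 0.55 0 -0.2 0.05 0 0 -60")

```text
time_s: 34.35
ee_pos: [0.4272, 0.1743, 0.1638]
ee_rot: [0.434, 0.901, 0.0, 0.0]
contact_force: [0.3, 0.2, 0.2]
finger_gap: 0.0469
grasp_force: 0.0
```

Run:
```python
from h import *
s=state(); print(s['time_s'],s['ee_pos'],s['ee_rot'],s['finger_gap'],s['contact_force'])
for c,n in (('side','d3'),('scene','s4')):
    I=snap(c,n,scale=1.56); im=np.load(f'pics/{n}.npy')
    print(rimfit(im,I,(.427,.375),.047), 'B',rimfit(im,I,(.44,-.222)))
```

```text
34.35 [0.42723415 0.1742626  0.16376745] [4.34289050e-01 9.00773490e-01 2.73422023e-04 2.55672267e-04] 0.04687417090936416 [0.34760464 0.15670951 0.18835575]
(array([0.4282, 0.3775]), np.float64(59.4)) B (array([ 0.44  , -0.2228]), np.float64(101.2))
(array([0.4302, 0.3705]), np.float64(35.3)) B (array([ 0.439 , -0.2232]), np.float64(57.2))
```

View pics/d3.png

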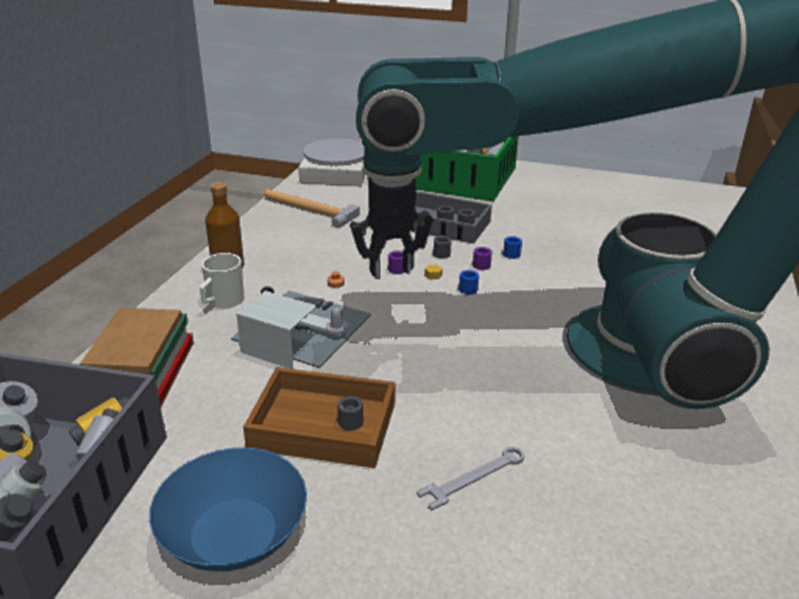

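The side view shows the sleeve upright in the wooden box at (350,413), and B is untouched at (442,246).

Call:
jog_arm(increments="0.7 0.0125 -0.396 0 0 0 -47.3; 0.7 0.0125 -0.396 0 0 0 -47.3; 0.7 0.0125 -0.396 0 0 0 -47.3; 0.7 0.0125 -0.396 0 0 0 -47.3; 0.7 0.0125 -0.396 0 0 0 -47.3; 0.7 0.0125 -0.396 0 0 0 -47.3; 0.7 0.0125 -0.396 0 0 0 -47.3; 0.7 0.0125 -0.396 0 0 0 -47.3; 0.7 0.0125 -0.396 0 0 0 -47.3")

```text
time_s: 35.58
ee_pos: [0.4397, -0.2207, 0.1633]
ee_rot: [0.757, 0.654, 0.0, -0.0]
contact_force: [-0.0, 1.5, -0.4]
finger_gap: 0.0595
grasp_force: 0.0
```

Run:
```python
from h import *
s=state(); print(s['time_s'],s['ee_pos'],s['ee_rot'],s['finger_gap'])
I=load('scene0'); print('purple',px2w(I,294/3.95+95,115/3.95+190,.038))
I=snap('scene','s5'); print('B',rimfit(np.load('pics/s5.npy'),I,(.44,-.222)))
I=snap('side','d5'); print('B',rimfit(np.load('pics/d5.npy'),I,(.44,-.222)))
```

```text
35.575 [ 0.43967588 -0.22066535  0.1633074 ] [ 7.56733815e-01  6.53723119e-01  4.73089867e-05 -1.18720395e-04] 0.05954317766180162
purple [ 0.3428 -0.1944  0.038 ]
B (array([ 0.4395, -0.2228]), np.float64(49.7))
B (array([ 0.4405, -0.222 ]), np.float64(64.9))
```

Call:
jog_arm(increments="0.7 0 0 -0.05 0 0 0; 0.7 0 0 -0.1 0 0 0; 0.7 0 0 -0.14 0 0 0; 0.7 0 0 -0.1555 0 0 0; 0.7 0 0 -0.1555 0 0 0; 0 0 0 -0.1555 0 0 0; 0 0 0 -0.1555 0 0 0; 0 0 0 -0.1555 0 0 0; 0 0 0 -0.1555 0 0 0; 0 0 0 -0.1555 0 0 0")

```text
time_s: 36.92
ee_pos: [0.4408, -0.222, 0.0098]
ee_rot: [0.757, 0.653, 0.001, 0.002]
contact_force: [0.2, 0.4, 6.7]
finger_gap: 0.039
grasp_force: 60.0
```

Call:
jog_arm(increments="0 0 0 0.05 0 0 0; 0 0 0 0.11 0 0 0; 0 0.097 0.376 0.12 0 0 0; 0 0.097 0.376 0.12 0 0 0; 0 0.097 0.376 0.12 0 0 0; 0 0.097 0.376 0.12 0 0 0; 0 0.097 0.376 0.12 0 0 0; 0 0.097 0.376 0.12 0 0 0; 0 0.097 0.376 0.12 0 0 0; 0 0.097 0.376 0.12 0 0 0; 0 0.097 0.376 0.1 0 0 0; 0 0.097 0.376 0.08 0 0 0; 0 0.097 0.376 0.075 0 0 0; 0 0.097 0.376 0.06 0 0 0; 0 0.097 0.376 0.053 0 0 0; 0 0.097 0.376 0.048 0 0 0; 0 0.097 0.376 0.048 0 0 0")

```text
time_s: 39.05
ee_pos: [0.5377, 0.1546, 0.0563]
ee_rot: [0.757, 0.653, 0.001, 0.001]
contact_force: [8.1, -0.4, -2.3]
finger_gap: 0.0387
grasp_force: 61.6
```

Call:
jog_arm(increments="0 0 0 -0.001 0 0 0; 0 0 0 -0.002 0 0 0; 0 0 0 -0.003 0 0 0; 0 0 0 -0.003 0 0 0")

```text
time_s: 39.55
ee_pos: [0.5383, 0.1548, 0.0552]
ee_rot: [0.757, 0.653, 0.002, 0.001]
contact_force: [2.8, -1.7, 13.6]
finger_gap: 0.0389
grasp_force: 63.4
```

Call:
jog_arm(increments="0 0 0 0.03 0 0 0; 0 0 0 0.08 0 0 0; 0 0 0 0.12 0 0 0; 0 -0.05 0.228 0.12 0 0 107.3; 0 -0.05 0.228 0.12 0 0 107.3; 0 -0.05 0.228 0.12 0 0 107.3; 0 -0.05 0.228 0.12 0 0 107.3; 0 -0.05 0.228 0.12 0 0 107.3; 0 -0.05 0.228 0.12 0 0 107.3; 0 -0.05 0.228 0.12 0 0 107.3; 0 -0.05 0.228 0.12 0 0 107.3; 0 -0.05 0.228 0.12 0 0 107.3; 0 -0.05 0.228 0.12 0 0 107.3; 0 -0.05 0.228 0.12 0 0 107.3; 0 -0.05 0.228 0.06 0 0 107.3; 0 -0.05 0.228 0.06 0 0 107.3; 0 -0.05 0.228 0.06 0 0 107.3")

```text
time_s: 41.68
ee_pos: [0.4871, 0.3829, 0.1146]
ee_rot: [-0.076, 0.997, 0.0, 0.0]
contact_force: [0.1, 0.8, -1.9]
finger_gap: 0.0388
grasp_force: 62.6
```

Run:
```python
from h import *
s=state(); print(s['time_s'],s['ee_pos'],s['ee_rot'],s['finger_gap'],s['contact_force'])
I=snap('wrist','w6',scale=1.56)
```

```text
41.675 [0.4870645  0.38294878 0.11464722] [-7.61075764e-02  9.97099476e-01  2.72584582e-04  4.45076102e-04] 0.03876062101583174 [ 0.09129197  0.75738534 -1.89015809]
```

View pics/w6.png

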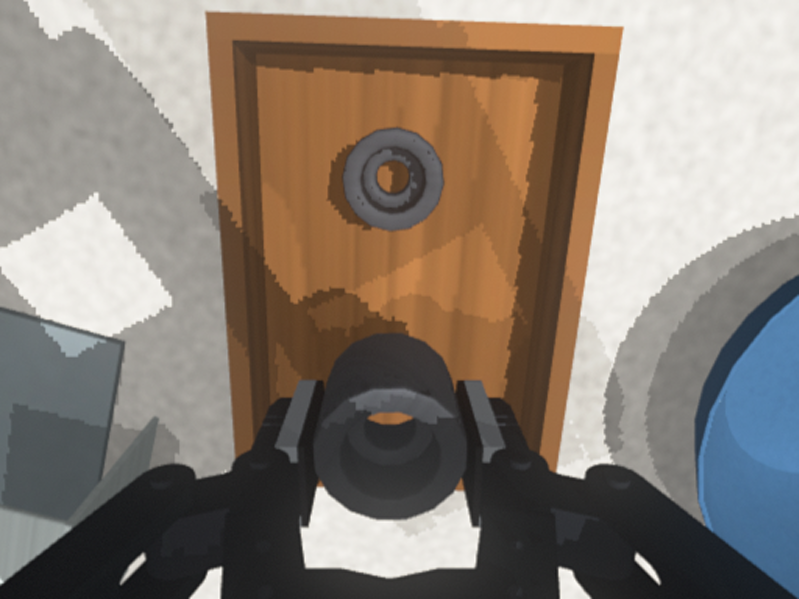

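Both ridges show in this view, and the box's near end is clear below. Releasing, then going over the knob.

Call:
jog_arm(increments="0 0 0 -0.05 0 0 0; 0 0 0 -0.08 0 0 0; 0 0 0 -0.0925 0 0 0; 0 0 0 -0.0925 0 0 0; 0.55 0 0 -0.0925 0 0 0; 0.55 0 0 -0.0925 0 0 0; 0.55 0 0 -0.0925 0 0 0; 0.55 0 0 -0.05 0 0 0; 0.55 0 0 0.01 0 0 0; 0.55 0 0 0.06 0 0 0; 0.55 0.199 -0.2525 0.06 0 0 -17.4; 0.55 0.199 -0.2525 0.06 0 0 -17.4; 0.55 0.199 -0.2525 0.06 0 0 -17.4; 0.55 0.199 -0.2525 0.06 0 0 -17.4; 0.55 0.199 -0.2525 0.06 0 0 -17.4; 0.55 0.199 -0.2525 0.06 0 0 -17.4; 0.55 0.199 -0.2525 0.06 0 0 -17.4; 0.55 0.199 -0.2525 0.06 0 0 -17.4")

```text
time_s: 43.98
ee_pos: [0.685, 0.1313, 0.173]
ee_rot: [0.074, 0.997, 0.0, 0.0]
contact_force: [-0.2, 0.6, 0.6]
finger_gap: 0.0469
grasp_force: 0.0
```

Run:
```python
from h import *
s=state(); print(s['time_s'],s['ee_pos'],s['ee_rot'],s['finger_gap'],s['contact_force'])
I=snap('side','d6',scale=1.56)
```

```text
43.975 [0.68502347 0.13131224 0.17303653] [7.39868436e-02 9.97259212e-01 9.78130296e-05 3.22498616e-05] 0.04690759317937743 [-0.16422147  0.63101153  0.58258281]
```

View pics/d6.png

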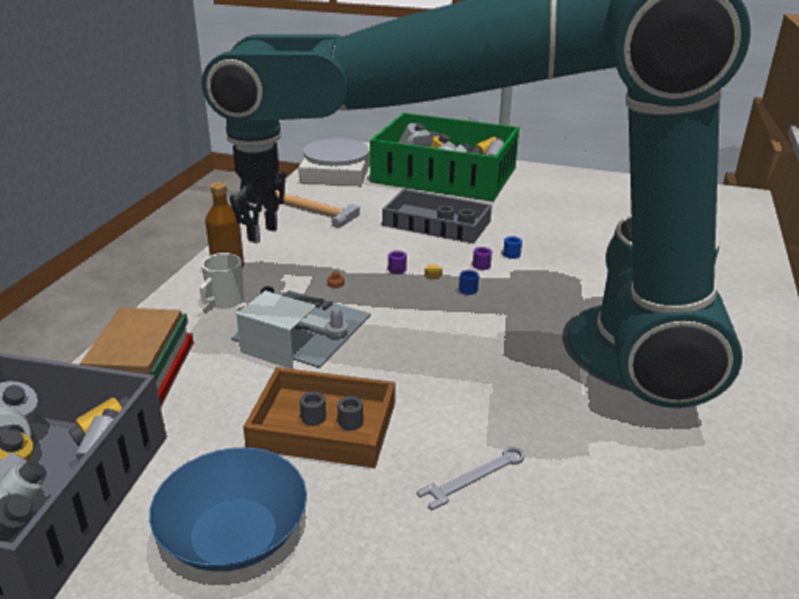

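All four sleeves are sorted and upright. Gripping the knob.

Call:
jog_arm(increments="0.55 0.001 -0.001 -0.05 0 0 0; 0.55 0.001 -0.001 -0.1 0 0 0; 0.55 0.001 -0.001 -0.125 0 0 0; 0.55 0.001 -0.001 -0.137 0 0 0; 0.55 0.001 -0.001 -0.137 0 0 0; 0 0.001 -0.001 -0.137 0 0 0; 0 0.001 -0.001 -0.137 0 0 0; 0 0.001 -0.001 -0.137 0 0 0; 0 0.001 -0.001 -0.137 0 0 0; 0 0.001 -0.001 -0.137 0 0 0; 0 0.001 -0.001 -0.133 0 0 0; 0 0.001 -0.001 -0.129 0 0 0; 0 0.001 -0.001 -0.125 0 0 0; 0 0.001 -0.001 -0.1245 0 0 0; 0 0.001 -0.001 -0.1245 0 0 0")

```text
time_s: 45.9
ee_pos: [0.6871, 0.1295, 0.0488]
ee_rot: [0.075, 0.997, 0.0, 0.001]
contact_force: [5.9, 2.9, -10.3]
finger_gap: 0.0241
grasp_force: 59.8
```

Call:
jog_arm(increments="0 -0.001 -0.006 0 0 0 0; 0 -0.0031 -0.0127 0 0 0 0; 0 -0.0084 -0.0246 0 0 0 0; 0 -0.0157 -0.0355 0 0 0 0; 0 -0.0247 -0.0449 0 0 0 0; 0 -0.0353 -0.0527 0 0 0 0; 0 -0.047 -0.0584 0 0 0 0; 0 -0.0596 -0.0621 0 0 0 0; 0 -0.0726 -0.0635 0 0 0 0; 0 -0.0856 -0.0626 0 0 0 0; 0 -0.0856 -0.0626 0 0 0 0")

```text
time_s: 47.28
ee_pos: [0.6009, 0.0683, 0.049]
ee_rot: [0.074, 0.997, 0.002, 0.001]
contact_force: [3.8, 14.5, -9.2]
finger_gap: 0.0238
grasp_force: 59.3
```

Call:
jog_arm(increments="0 0 0.001 -0.004 0 0 0; 0 -0.0005 0.001 -0.008 0 0 0; 0 -0.0005 0.001 -0.0125 0 0 0; 0 -0.0005 0.001 -0.0125 0 0 0")

```text
time_s: 47.78
ee_pos: [0.6056, 0.0684, 0.0444]
ee_rot: [0.074, 0.997, 0.001, 0.007]
contact_force: [-1.1, 13.8, 53.4]
finger_gap: 0.0238
grasp_force: 68.9
```

Call:
jog_arm(increments="0 0 0 0.01 0 0 0; 0 0 0 0.01 0 0 0; 0 -0.0015 0 0.009 0 0 0; 0 -0.003 0 0.008 0 0 0; 0 -0.003 0 0.008 0 0 0")

```text
time_s: 48.4
ee_pos: [0.5982, 0.0689, 0.0445]
ee_rot: [0.075, 0.997, 0.001, 0.001]
contact_force: [6.0, 10.8, -8.3]
finger_gap: 0.024
grasp_force: 61.4
```

Call:
jog_arm(increments="0 0 0 -0.0015 0 0 0; 0 0 0 -0.003 0 0 0; 0 0 0 -0.003 0 0 0")

```text
time_s: 48.78
ee_pos: [0.5983, 0.0688, 0.0416]
ee_rot: [0.075, 0.997, 0.001, 0.001]
contact_force: [6.2, 9.9, -7.4]
finger_gap: 0.0239
grasp_force: 61.5
```

Call:
jog_arm(increments="0 0 0 -0.0015 0 0 0; 0 0 0 -0.003 0 0 0; 0 0 0 -0.003 0 0 0")

```text
time_s: 49.15
ee_pos: [0.5983, 0.0689, 0.0388]
ee_rot: [0.075, 0.997, 0.001, 0.001]
contact_force: [4.9, 11.6, -6.1]
finger_gap: 0.0238
grasp_force: 61.6
```

Nearly seated. Opening lets the spring snap it in; then I retreat and look.

Call:
jog_arm(increments="0 0 0 -0.001 0 0 0; 0.35 0 0 -0.001 0 0 0; 0.5 0 0 0 0 0 0; 0.55 0 0 0 0 0 0; 0.55 0 0 0.04 0 0 0; 0.55 0 0 0.1 0 0 0; 0.55 0.002 -0.003 0.16 0 0 0; 0.55 0.002 -0.003 0.214 0 0 0; 0.55 0.002 -0.003 0.214 0 0 0; 0.55 0.002 -0.003 0.214 0 0 0")

```text
time_s: 50.4
ee_pos: [0.5994, 0.0644, 0.2513]
ee_rot: [0.075, 0.997, -0.0, -0.0]
contact_force: [-0.1, 1.1, -0.6]
finger_gap: 0.0468
grasp_force: 0.0
```

Run:
```python
from h import *
s=state(); print(s['time_s'],s['ee_pos'],s['ee_rot'],s['contact_force'])
I=snap('wrist','w7',scale=1.56)
y=np.radians(-8.7);P=np.array([.6120,.1416]);Y=np.array([-np.sin(y),np.cos(y)])
for z in (.064,.072): print('knob',[x*1.56 for x in w2px(I,(*(P-.075*Y),z))])
print('pivot',[x*1.56 for x in w2px(I,(*P,.03))])
a=load('w1'); print('w1 knob',[[x*1.56 for x in w2px(a,(*(P-.075*Y),z))] for z in (.064,.072)])
```

```text
50.4 [0.59940725 0.06441723 0.25125016] [ 7.46196449e-02  9.97212053e-01 -2.88869709e-05 -1.68612623e-04] [-0.09016827  1.10059198 -0.55044465]
knob [396.084, 260.52]
knob [396.24, 263.48400000000004]
pivot [503.1, 249.44400000000002]
w1 knob [[394.68, 256.932], [394.836, 259.896]]
```

View pics/w7.png

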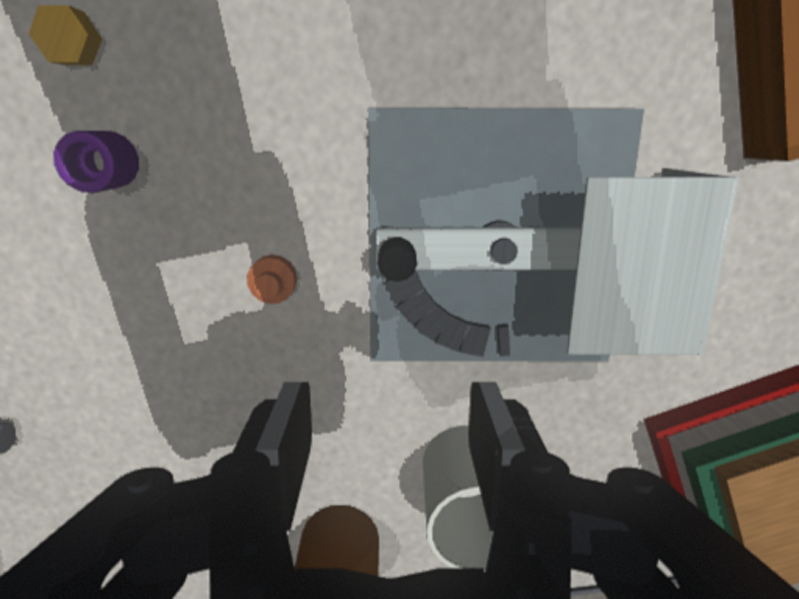

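The picture matches the start: bar parked, knob top at (397,259), nut and cap in place. I'll compare the knob's shift numerically with the first picture to be sure the plunger is down.

Run:
```python
from h import *
a=load('w1');b=load('w7');A=np.load('pics/w1.npy').max(2).astype(float);B=np.load('pics/w7.npy').max(2).astype(float)
def c(im,u,v,r,th=45):
    p=im[v-r:v+r,u-r:u+r]; m=np.clip(75-p,0,40); n,l,s,_=cv2.connectedComponentsWithStats((m>0).astype(np.uint8))
    k=l[r,r]; w=m*(l==k); yy,xx=np.mgrid[v-r:v+r,u-r:u+r]; return (w*xx).sum()/w.sum(),(w*yy).sum()/w.sum(),(l==k).sum()
print('knob',c(A,254,161,16),c(B,254,165,16))
for q in [(.5976,.0687,.064),(.612,.1416,.03)]: print('pred shift',np.subtract(w2px(b,q),w2px(a,q)))
print('screw',c(A,322,158,8),c(B,322,160,8))
g=camera_info('side');from math import *
i=np.load('pics/d3.npy')
```

```text
knob (np.float64(253.42652084757347), np.float64(163.35182998819363), np.int64(583)) (np.float64(254.22660007399185), np.float64(166.11968183499815), np.int64(611))
pred shift [0.8 2.3]
pred shift [0.6 2.2]
screw (np.float64(nan), np.float64(nan), np.int64(240)) (np.float64(nan), np.float64(nan), np.int64(239))<stdin>:5: RuntimeWarning: invalid value encountered in scalar divide
```

Call:
jog_arm(increments="0 0 0.0035 -0.05 0 0 0; 0 0 0.0035 -0.1 0 0 0; 0 0 0.0035 -0.15 0 0 0; 0 0 0.0035 -0.17 0 0 0; 0 0 0.0035 -0.18 0 0 0; 0 0 0.0035 -0.185 0 0 0; 0 0 0.0035 -0.185 0 0 0; 0 0 0.0035 -0.185 0 0 0")

```text
time_s: 51.45
ee_pos: [0.6001, 0.0681, 0.068]
ee_rot: [0.075, 0.997, 0.0, 0.001]
contact_force: [-0.8, -0.4, 0.2]
finger_gap: -0.0003
grasp_force: 0.0
```

Call:
jog_arm(increments="0 0 0 -0.001 0 0 0; 0 0 0 -0.002 0 0 0; 0 0 0 -0.003 0 0 0; 0 0 0 -0.003 0 0 0")

```text
time_s: 51.95
ee_pos: [0.5997, 0.068, 0.064]
ee_rot: [0.075, 0.997, -0.0, 0.0]
contact_force: [0.8, -0.3, 3.0]
finger_gap: 0.0003
grasp_force: 1.2
```

The fingertips touch the knob top at z = 64 mm, so the plunger is down. Retreating and handing in.

Call:
jog_arm(increments="0 0 0 0.03 0 0 0; 0 0 0 0.09 0 0 0; 0 0 0 0.15 0 0 0; 0 0 0 0.2 0 0 0; 0 0 0 0.2 0 0 0; 0 0 0 0.2 0 0 0; 0 0 0 0.2 0 0 0")

```text
time_s: 52.82
ee_pos: [0.5992, 0.068, 0.2621]
ee_rot: [0.075, 0.997, -0.0, -0.001]
contact_force: [-0.4, -0.4, -0.5]
finger_gap: -0.0003
grasp_force: 0.0
```

```bash
python3 -c "
from bench import *
print(sign_off())"
```

```text
the job is handed in; nothing more can be done
None
```

I tried all four sleeves on the pin: two clear ones stand in the crate and two ridged ones in the wooden box. The pin is back under the guard with the plunger down, the nut and cap were not moved, and the job is handed in at about 53 s; no verdict came back.

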